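# Stack the round bars on the V cradle

## Robot

A 6-joint arm with a two-finger parallel gripper is mounted at the origin on a cart in front of the work surface, level with it; the furniture and walls round the work are solid. World frame = base frame: x ahead of the robot, y to its left, z up, the work surface at z = 0. Lengths are in m, angles in degrees, forces in N, time in s.
With the tool pointing down it reaches from about 0.3 to 0.75 m from the base axis. Payload 8.5 kg.
Tool frame: the origin (TCP) lies midway between the tips of the shut fingers; the grasp point (between the pads) lies 19 mm behind it (env.hold_point_z is the distance from the TCP to the grasp point, in m); z points along the fingers, y is the line along which they close (so a half turn about z gives the same grasp; the last joint's range is limited). The gripper opens to 85 mm and grips with 20 to 120 N. Pads are 22 mm wide; open, the fingers measure 114 mm over their backs; the gripper's body (76 mm by 85 mm) begins 54 mm behind the grasp point. The pads swing forward as they close: fully open they stand 13 mm farther back than shut.
Start: joints at [64.039, 21.807, 74.336, -0, 83.858, -12.336], TCP at [0.13, 0.535, 0.231] pointing down, gripper open.
Joint ranges: [-178.18, 178.18], [-50.72, 133.34], [12.68, 142.11], [-81.47, 261.47], [9.98, 163.14], [-165.26, 165.26]. Speed limits (degrees/s): [136.94, 136.94, 180, 180, 180, 180].

## Interface

Orientations are given as a 3x3 rotation matrix whose columns are the frame's x, y, z axes.
In Python, from rig import observe, get_image, camera_info, env gives the robot as it stands.
- The arm moves only by the tool drive_tool, never from a script. Its arguments are lists of equal length, an entry for each row: "offset": the shift along the tool's x, y, z in units of 40 mm (1.0 is 40 mm), a list of three; "turn": the turn, a rotation vector about the tool's x, y, z in units of 6 degrees (1.0 is 6 degrees), a list of three; "hand": the opening, from 0 (shut) to 1 (fully open). A call has exactly 10 rows; each row shifts and turns the commanded pose from where the row before left it, along the tool's axes as they then stand; what a row does not reach is not made up. A row lasts 1/8 s, in which the tool goes at most 62.5 mm and 10.7 degrees, less where a joint would pass 70% of its speed; a pose out of reach is approached as far as the arm can. A call is refused whole if a number of a shift passes 1 or a number of a turn 1, either way. A call with a gripper value outside its range is refused whole. The fingers move at their own pace and stop on an object; "newtons" is the grip in N (left out, the last holds). Time passes only in rows, so rows that do not move let the fingers close, or fill a call up. It gives the time, the measured TCP pose, the force, the opening and the grip force at its end, in the units of the state.
- observe(): the state, without advancing time (a new reading comes with each control period).
- get_image(name): name is "scene" or "top" or "wrist"; returns the picture (420x560x3 uint8, blue, green, red); there is no depth.
- camera_info(name): a dict with "fx", "fy", "cx", "cy" (pixels), "world_to_cam" (4x4, takes a point from world to camera coordinates). Camera axes: x right, y down, z forward; pixel columns grow to the right and rows downward; lengths in m; the calibration is good to about 2 mm. A picture is of the moment at which its call begins: read the wrist's pose just before it. camera_info takes no time and is no camera call; for the wrist camera it gives the pose at the moment of the call.
- env.close_job(): hands the job in; it is judged then, once.
The state is a dict: "time_s": time; "q": joint angles; "qvel": joint speeds; "joint_efforts": joint torques, N m; "position": TCP position; "tool_rot": TCP orientation; "ft_force": force on the tool from outside, world axes, zero at the start; "wrist_torque": the same for the moment, N m; "grip_width": finger opening in m; "gripper_force": force on a finger pad.
Only numpy, scipy, OpenCV 4.12 (cv2) and the standard library are available. Lean on these libraries where they do the work, as an engineer would, in place of code of your own. Each camera call takes 0.05 s, during which the arm holds its last target. There are 200 camera calls.

## Task

Stack the three round bars on the cradle: first lay the two thick ones in its V notches, one in each pair, then set the dark notched spacer squarely down over both so that they cannot roll, and last lay the slim one in the V on top of the spacer. Centre each piece lengthwise over the cradle, and leave the two flat strips where they lie.

Things in the scene. Friction and masses are not known exactly. Their poses are not given: they have to be found in the camera images.
- cradle: fixed wooden cradle: base board 120 (x) x 140 (y) x 10 mm, with two upright cross rails 12 mm thick at x = +-45 mm, running along y, tops 34 mm above the table. Each rail has two 90 degree V notches at y = +-46 mm, 36 mm wide at the mouth; a bar laid in a pair of notches runs along x. 78 mm free between the rails for fingers. Origin at the centre of its underside.
- spacer: loose dark H-shaped spacer, 80 (x) x 132 (y) x 44 mm, right way up, 0.15 kg. Two rails 12 mm thick at x = +-34 mm, along y; notches below at y = +-46 mm fit the thick bars, a V on top at y = 0 the slim one. Grip the bridge between the rails: 28 mm wide (y), 10 to 32 mm above the underside. Origin: centre of underside; once seated, 42 mm above the table over the cradle's centre, x along the cradle's x.
- thick_bar_1: one of two equal thick round bars, pale wood, dark end faces, 30 mm diameter, 140 mm long, 0.09 kg. Origin on the axis at mid length; x along the bar. Either may go in either pair of notches. Seated in the cradle its axis is 37 mm above the table, 27 mm above the base board.
- thick_bar_2: one of two equal thick round bars, pale wood, dark end faces, 30 mm diameter, 140 mm long, 0.09 kg. Origin on the axis at mid length; x along the bar. Either may go in either pair of notches. Seated in the cradle its axis is 37 mm above the table, 27 mm above the base board.
- slim_bar: slim round bar, pale wood, dark end faces, 20 mm diameter, 140 mm long, 0.05 kg. Origin on the axis at mid length; x along the bar. Seated in the spacer's top V its axis is 45 mm above the spacer's origin (87 mm above the table) and 13 mm above the top of the spacer's bridge.
- flat_bar_1: one of two equal flat strips of pale wood, 140 (x) x 40 (y) x 12 mm. Not part of the stack. Origin at the centre of its underside; x runs along it.
- flat_bar_2: one of two equal flat strips of pale wood, 140 (x) x 40 (y) x 12 mm. Not part of the stack. Origin at the centre of its underside; x runs along it.

How it is judged:
By the outcome, as a careful person would: the job done as asked, in the order asked, and still so for the second after the job is handed in, with the robot touching nothing.
It also fails if it takes over 102 s, if anything falls off the work surface, if the arm or the gripper's body presses on something with over 40 N, if the wrist force passes 120 N, or if a joint passes its speed limit or range.

## Working session

There is one attempt and no reset: what is moved stays moved. The work goes in short steps, Python scripts to look and compute and a tool call to move; the robot and the scene stay as the last step left them, time stands still between calls to the robot, and variables do not carry over. Pictures are saved under pics/ and viewed, at most 15 in all, crops included, and the job is handed in when it is done.

Besides the shell and the picture viewer there is one more tool, called as name(argument=value, ...), one argument or row to a line, values as JSON. drive_tool: Moves the arm, as the interface text tells. Its arguments: {"type":"object","properties":{"offset":{"type":"array"},"turn":{"type":"array"},"hand":{"type":"array"},"newtons":{"type":"number"}},"required":["offset","turn","hand"]}

```bash
mkdir -p pics; ls; python3 - <<'E'
from rig import *
import cv2,json
for n in ("top","scene"):
    cv2.imwrite(f"pics/{n}0.png",get_image(n)); c=camera_info(n); print(n,c)
print(observe(),env.hold_point_z)
E
```

```text
pics
top {'fx': 455.21487425559644, 'fy': 455.21487425559644, 'cx': 274.64547333924435, 'cy': 209.195009759235, 'world_to_cam': array([[-0.0234351 , -0.99972023, -0.00320306,  0.05832753],
       [-0.98154112,  0.02361703, -0.18978741,  0.55225482],
       [ 0.18980996, -0.00130375, -0.98181998,  0.92626257],
       [ 0.        ,  0.        ,  0.        ,  1.        ]])}
scene {'fx': 507.92246747030396, 'fy': 507.92246747030396, 'cx': 275.84688341908776, 'cy': 200.51635163273735, 'world_to_cam': array([[ 0.78685962, -0.61678181, -0.02078806, -0.38054264],
       [-0.33023931, -0.39236863, -0.85848055,  0.24855427],
       [ 0.5213386 ,  0.68236872, -0.51242463,  0.90032342],
       [ 0.        ,  0.        ,  0.        ,  1.        ]])}
{'time_s': 0.1, 'q': array([ 6.40397538e+01,  2.18391769e+01,  7.43784310e+01, -1.10219907e-03,
        8.38563766e+01, -1.23363228e+01]), 'qvel': array([-0.02055803, -0.04377424, -0.11685827, -0.06819224, -0.0761912 ,
        0.0944434 ]), 'joint_efforts': array([ 5.05356293e-03, -4.49217331e+01, -2.31652343e+01, -1.10831304e-04,
        3.66458116e-03,  2.42711212e-05]), 'position': array([0.12945319, 0.53429482, 0.23076598]), 'tool_rot': array([[-9.71863152e-01,  2.35545566e-01, -5.48054353e-04],
       [ 2.35546063e-01,  9.71862482e-01, -1.16935259e-03],
       [ 2.57197646e-04, -1.26554274e-03, -9.99999166e-01]]), 'ft_force': array([-0.59981841,  0.86439388, -0.19358367]), 'wrist_torque': array([ 0.03139733, -0.01423241,  0.00408966]), 'gripper_force': 0.0, 'grip_width': 0.08565339047808111} 0.0187
```

View pics/top0.png

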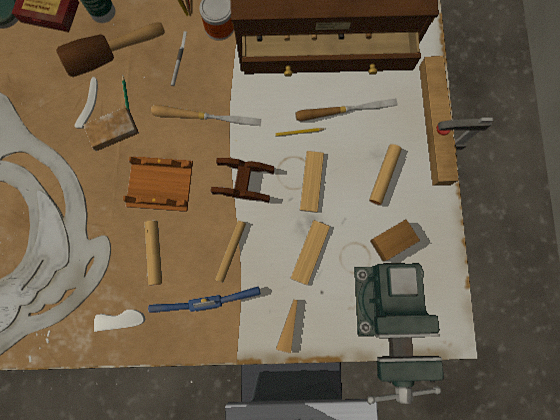

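View pics/scene0.png

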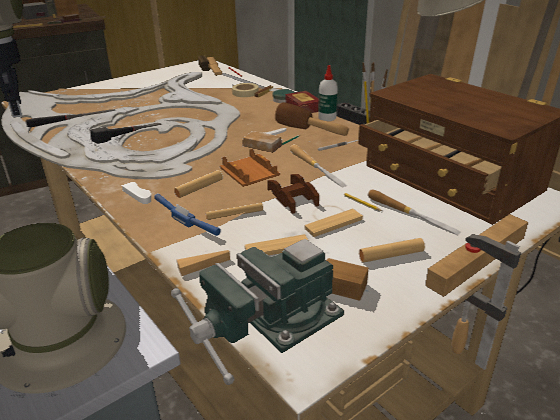

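The top view shows the cradle at (158,184), the spacer at (245,180), thick bars at (153,252) and (386,174), the slim bar at (231,251), and flats at (313,181) and (311,252). I'll enlarge the part I need.

```bash
python3 - <<'E'
import cv2
im=cv2.imread("pics/top0.png")
cv2.imwrite("pics/crop1.png",cv2.resize(im[145:295,115:285],None,fx=4,fy=4,interpolation=cv2.INTER_CUBIC)[:600])
h=cv2.cvtColor(im,cv2.COLOR_BGR2HSV)
for n,u,v in [("thick1",153,252),("thick1b",149,252),("thick2",386,174),("slim",231,251),("bg",195,260),("bg2",130,260),("white",350,170),("cradle",158,184),("spacer",245,180)]: print(n,h[v,u])
E
```

```text
thick1 [ 18 138 131]
thick1b [ 18 134 171]
thick2 [ 18 131 162]
slim [ 18 135 134]
bg [ 17 125 131]
bg2 [ 15 129 136]
white [ 21  37 167]
cradle [ 12 178 133]
spacer [ 12 193  70]
```

View pics/crop1.png

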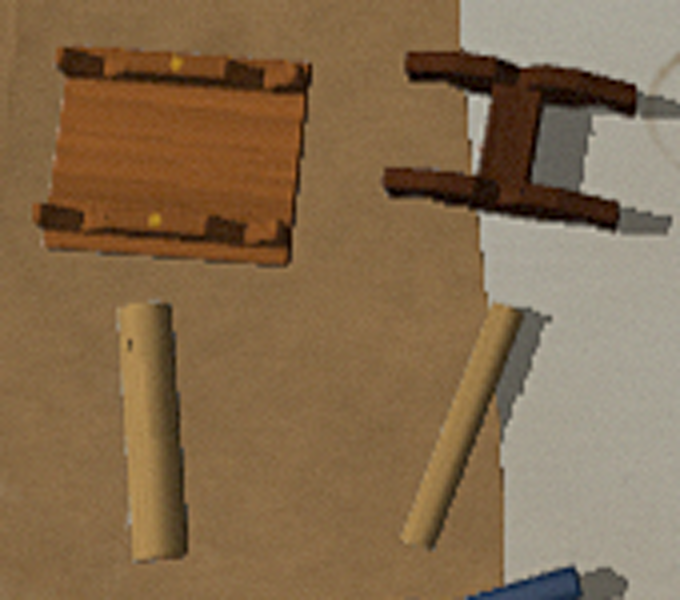

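The crop shows the cradle's rail tops with yellow marks at about (177,62) and (155,219) in crop pixels, the spacer's H, and both bars with clear ends. I'll cast rays at the right heights.

```bash
cat > h.py <<'E'
import numpy as np, cv2
from rig import *
def ray(name,uv,z,ci=None):
    c=ci or camera_info(name); T=c["world_to_cam"]; R,t=T[:3,:3],T[:3,3]
    uv=np.atleast_2d(np.array(uv,float))
    d=np.c_[(uv[:,0]-c["cx"])/c["fx"],(uv[:,1]-c["cy"])/c["fy"],np.ones(len(uv))]@R
    o=-R.T@t
    return o+d*((z-o[2])/d[:,2])[:,None]
def proj(name,P,ci=None):
    c=ci or camera_info(name); T=c["world_to_cam"]
    p=np.atleast_2d(P)@T[:3,:3].T+T[:3,3]
    return np.c_[c["fx"]*p[:,0]/p[:,2]+c["cx"],c["fy"]*p[:,1]/p[:,2]+c["cy"]]
def ang(d): return np.degrees(np.arctan2(d[1],d[0]))
E
python3 - <<'E'
from h import *
np.set_printoptions(precision=4,suppress=True)
def top(p,z): return ray("top",np.array(p)/4+[115-.375,145-.375],z)
def rep(n,P):
    print(n,P[:,:2].round(4).tolist(),"mid",P.mean(0)[:2],"len",np.linalg.norm(P[0]-P[1]),"ang",ang(P[0]-P[1]))
rep("cradle marks",top([(177,62),(155,219)],.034))
rep("cradle far rail",top([(58,50),(310,66)],.034)); rep("near rail",top([(36,207),(292,224)],.034))
rep("spacer far",top([(410,54),(634,92)],.04)); rep("near",top([(386,172),(616,206)],.04))
rep("spacer bridge side mid",top([(488,140),(536,145)],.032))
rep("thick1",top([(145,306),(159,558)],.018)); rep("slim",top([(505,307),(418,544)],.012))
im=cv2.imread("pics/top0.png"); h=cv2.cvtColor(im,cv2.COLOR_BGR2HSV)
m=((h[...,1]>90)&(h[...,2]>90)).astype(np.uint8)*255; m[:,:350]=0;m[:,415:]=0;m[:135]=0;m[215:]=0
c=max(cv2.findContours(m,0,2)[0],key=cv2.contourArea); r=cv2.minAreaRect(c); b=cv2.boxPoints(r); print(r)
e=[(b[i]+b[(i+1)%4])/2 for i in range(4)]
k=0 if np.linalg.norm(e[0]-e[2])>np.linalg.norm(e[1]-e[3]) else 1
rep("thick2",ray("top",[e[k],e[k+2]],.018))
ci=camera_info("wrist");T=ci["world_to_cam"];print(ci, -T[:3,:3].T@T[:3,3])
E
```

```text
cradle marks [[0.6754, 0.3021], [0.5856, 0.312]] mid [0.6305 0.307 ] len 0.09034238154805195 ang -6.288226234376282
cradle far rail [[0.6841, 0.3691], [0.6713, 0.2275]] mid [0.6777 0.2983] len 0.14219858209399552 ang 84.83531100796189
near rail [[0.594, 0.3779], [0.581, 0.2364]] mid [0.5875 0.3071] len 0.14208311604213575 ang 84.74676750096376
spacer far [[0.675, 0.1707], [0.65, 0.0464]] mid [0.6625 0.1085] len 0.12680311376628797 ang 78.63121159108542
near [[0.6077, 0.1838], [0.5855, 0.0577]] mid [0.5966 0.1208] len 0.1280888564405912 ang 80.011362381099
spacer bridge side mid [[0.6266, 0.1282], [0.6231, 0.1016]] mid [0.6249 0.1149] len 0.026912210836373116 ang 82.48917852491621
thick1 [[0.5399, 0.3205], [0.4015, 0.309]] mid [0.4707 0.3148] len 0.13884828855319034 ang 4.736966542926323
slim [[0.5355, 0.1211], [0.4059, 0.1697]] mid [0.4707 0.1454] len 0.13841919117172283 ang -20.548711889177547
((384.8065490722656, 172.65692138671875), (11.875570297241211, 60.317649841308594), 19.983104705810547)
thick2 [[0.7049, -0.2343], [0.5735, -0.1785]] mid [ 0.6392 -0.2064] len 0.14275738248144795 ang -23.00784808041641
{'fx': 309.4665119464093, 'fy': 309.4665119464093, 'cx': 280.3138793788364, 'cy': 209.11585334507947, 'world_to_cam': array([[ 0.236 ,  0.9718, -0.0003, -0.5505],
       [ 0.9388, -0.2279,  0.2582, -0.0335],
       [ 0.2509, -0.0612, -0.9661,  0.3786],
       [ 0.    ,  0.    ,  0.    ,  1.    ]])} [0.0664 0.5505 0.3742]
```

```bash
cat >> h.py <<'E'
def plan(x,y,z,a):
    """units to go: tool-z turn first, then shift in the turned tool frame"""
    s=observe(); p,R=s["position"],s["tool_rot"]
    cur=ang(R[:,0]); d=(a-cur+180)%360-180
    Rt=np.array([[np.cos(np.radians(a)),np.sin(np.radians(a)),0],[np.sin(np.radians(a)),-np.cos(np.radians(a)),0],[0,0,-1]])
    off=Rt.T@(np.array([x,y,z])-p)
    print("t",round(s["time_s"],2),"p",p.round(4),"cur",round(cur,2),"turn z units",round(-d/6,3),"shift units",(off/.04).round(3),
      "F",s["ft_force"].round(1),"grip",round(s["grip_width"],4),round(s["gripper_force"],1),"q6",round(s["q"][5]),"tilt",(R[:2,2]*57.3).round(2))
E
python3 -c "
from h import *
plan(.471,.315,.10,184.7)"
```

```text
t 0.1 p [0.1295 0.5343 0.2308] cur 166.38 turn z units -3.054 shift units [-8.061 -6.164  3.269] F [-0.6  0.9 -0.2] grip 0.0857 0.0 q6 -12 tilt [-0.03 -0.07]
```

drive_tool(
  offset=[
    [0, 0, 0],
    [0, 0, 0],
    [0, 0, 0],
    [0, 0, 0],
    [-0.8, -0.6, 0],
    [-1, -0.8, 0],
    [-1, -0.8, 0.2],
    [-1, -0.8, 0.4],
    [-1, -0.8, 0.4],
    [-1, -0.8, 0.4],
  ],
  turn=[
    [0, 0, -0.76],
    [0, 0, -0.77],
    [0, 0, -0.76],
    [0, 0, -0.76],
    [0, 0, 0],
    [0, 0, 0],
    [0, 0, 0],
    [0, 0, 0],
    [0, 0, 0],
    [0, 0, 0],
  ],
  hand=[1, 1, 1, 1, 1, 1, 1, 1, 1, 1],
)

```text
time_s: 1.35
position: [0.3769, 0.3689, 0.1746]
tool_rot: [[-0.997, -0.082, -0.0], [-0.082, 0.997, -0.0], [0.0, -0.0, -1.0]]
ft_force: [0.3, 1.1, -0.0]
grip_width: 0.0857
gripper_force: 0.0
```

```bash
python3 -c "
from h import *
plan(.471,.315,.10,184.7)"
```

```text
t 1.35 p [0.3769 0.3689 0.1746] cur -175.32 turn z units -0.004 shift units [-2.234 -1.535  1.866] F [ 0.3  1.1 -0. ] grip 0.0857 0.0 q6 -63 tilt [-0.02 -0.01]
```

drive_tool(
  offset=[
    [-0.7, -0.5, 0.4],
    [-0.7, -0.5, 0.4],
    [-0.5, -0.35, 0.4],
    [-0.3, -0.18, 0.4],
    [0, 0, 0.25],
    [0, 0, 0],
    [0, 0, 0],
    [0, 0, 0],
    [0, 0, 0],
    [0, 0, 0],
  ],
  turn=[
    [0, 0, 0],
    [0, 0, 0],
    [0, 0, 0],
    [0, 0, 0],
    [0, 0, 0],
    [0, 0, 0],
    [0, 0, 0],
    [0, 0, 0],
    [0, 0, 0],
    [0, 0, 0],
  ],
  hand=[1, 1, 1, 1, 1, 1, 1, 1, 1, 1],
)

```text
time_s: 2.6
position: [0.4685, 0.3163, 0.1015]
tool_rot: [[-0.997, -0.082, 0.0], [-0.082, 0.997, 0.0], [-0.0, 0.0, -1.0]]
ft_force: [0.2, 0.0, 0.6]
grip_width: 0.0854
gripper_force: 0.0
```

```bash
python3 -c "
from h import *
ci=camera_info('wrist');im=get_image('wrist');plan(.471,.315,.002,184.7)
for P in ([.5399,.3205,.018],[.4015,.309,.018],[.471,.315,0.0]):
    u=proj('wrist',P,ci)[0];print(u);cv2.circle(im,tuple(int(round(k)) for k in u),3,(0,0,255),1)
for s in (-1,1):
  for t in (-1,1):
    c,sn=np.cos(np.radians(-5.2)),np.sin(np.radians(-5.2))
    P=[.6325+c*.045*s-sn*.07*t,.303+sn*.045*s+c*.07*t,.034]
    u=proj('wrist',P,ci)[0];print(u);cv2.circle(im,tuple(int(round(k)) for k in u),3,(255,0,0),1)
cv2.imwrite('pics/w1.png',im)"
```

```text
t 2.65 p [0.4685 0.3163 0.1014] cur -175.33 turn z units -0.004 shift units [-0.06  -0.036  2.486] F [0.1 0.4 0.2] grip 0.0854 0.0 q6 -73 tilt [0.01 0.01]
[277.39368253 297.95259356]
[276.58817802 122.65544167]
[277.50087895 211.12403095]
[169.72753765 347.16557572]
[340.33874315 371.84965295]
[161.50292763 433.29968731]
[318.17449542 453.97155215]
```

View pics/w1.png

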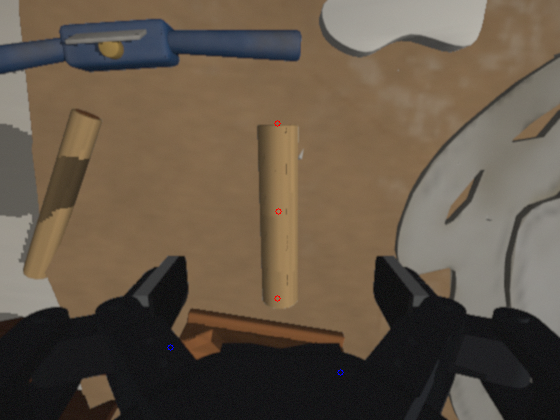

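The bar in the wrist view runs from (278,125) to (281,300), within 3 px of the predictions, so I'll descend.

drive_tool(
  offset=[
    [-0.06, -0.03, 0.5],
    [0, 0, 0.6],
    [0, 0, 0.6],
    [0, 0, 0.5],
    [0, 0, 0.27],
    [0, 0, 0],
    [0, 0, 0],
    [0, 0, 0],
    [0, 0, 0],
    [0, 0, 0],
  ],
  turn=[
    [0, 0, 0],
    [0, 0, 0],
    [0, 0, 0],
    [0, 0, 0],
    [0, 0, 0],
    [0, 0, 0],
    [0, 0, 0],
    [0, 0, 0],
    [0, 0, 0],
    [0, 0, 0],
  ],
  hand=[1, 1, 1, 1, 1, 1, 0, 0, 0, 0],
  newtons=30,
)

```text
time_s: 3.9
position: [0.4711, 0.3153, 0.0031]
tool_rot: [[-0.997, -0.082, 0.001], [-0.082, 0.997, 0.0], [-0.001, 0.0, -1.0]]
ft_force: [-0.6, -0.2, 4.7]
grip_width: 0.0287
gripper_force: 29.5
```

drive_tool(
  offset=[
    [0, 0, 0],
    [0, 0, 0],
    [0, 0, 0],
    [0, 0, 0],
    [0, 0, -0.3],
    [0, 0, -0.5],
    [0, 0, -0.6],
    [0, 0, -0.6],
    [0, 0, -0.5],
    [0, 0, 0],
  ],
  turn=[
    [0, 0, 0],
    [0, 0, 0],
    [0, 0, 0],
    [0, 0, 0],
    [0, 0, 0],
    [0, 0, 0],
    [0, 0, 0],
    [0, 0, 0],
    [0, 0, 0],
    [0, 0, 0],
  ],
  hand=[0, 0, 0, 0, 0, 0, 0, 0, 0, 0],
)

```text
time_s: 5.15
position: [0.4715, 0.3155, 0.104]
tool_rot: [[-0.997, -0.082, 0.003], [-0.082, 0.997, 0.001], [-0.003, 0.001, -1.0]]
ft_force: [0.7, -0.7, -1.6]
grip_width: 0.0288
gripper_force: 29.9
```

```bash
python3 -c "
from h import *
plan(.635,.351,.10,174.7)"
```

```text
t 5.15 p [0.4715 0.3155 0.104 ] cur -175.32 turn z units 1.663 shift units [-3.988  1.262  0.101] F [ 0.7 -0.7 -1.6] grip 0.0288 29.9 q6 -73 tilt [0.16 0.07]
```

drive_tool(
  offset=[
    [0, 0, -0.7],
    [0, 0, -0.7],
    [-0.6, 0, -0.7],
    [-0.8, 0, -0.3],
    [-0.8, 0, 0],
    [-0.8, 0, 0],
    [-0.6, 0, 0],
    [-0.3, 0, 0],
    [0, 0, 0],
    [0, 0, 0],
  ],
  turn=[
    [0, 0, 0.83],
    [0, 0, 0.83],
    [0, 0, 0],
    [0, 0, 0],
    [0, 0, 0],
    [0, 0, 0],
    [0, 0, 0],
    [0, 0, 0],
    [0, 0, 0],
    [0, 0, 0],
  ],
  hand=[0, 0, 0, 0, 0, 0, 0, 0, 0, 0],
)

```text
time_s: 6.4
position: [0.6257, 0.3009, 0.1979]
tool_rot: [[-0.996, 0.092, -0.001], [0.092, 0.996, -0.0], [0.001, -0.0, -1.0]]
ft_force: [-0.9, 1.4, -1.0]
grip_width: 0.029
gripper_force: 29.9
```

```bash
python3 -c "
from h import *
ci=camera_info('wrist');np.save('ci2.npy',ci,allow_pickle=True);im=get_image('wrist');plan(.635,.351,.06,174.7)
cv2.imwrite('pics/w2raw.png',im)
for s in (-1,1):
  for t in (-1,1):
    c,sn=np.cos(np.radians(-5.2)),np.sin(np.radians(-5.2))
    P=[.6325+c*.051*s-sn*.07*t,.303+sn*.051*s+c*.07*t,.034]
    u=proj('wrist',P,ci)[0];print(u);cv2.circle(im,tuple(int(round(k)) for k in u),3,(255,0,0),1)
cv2.imwrite('pics/w2.png',cv2.resize(im,None,fx=1.42,fy=1.42,interpolation=cv2.INTER_CUBIC))"
```

```text
t 6.45 p [0.6257 0.301  0.1983] cur 174.74 turn z units 0.006 shift units [-0.117  1.266  3.457] F [-0.4 -0.  -0.6] grip 0.0286 29.9 q6 -69 tilt [-0.04 -0.01]
[210.41948998 148.47467751]
[353.71664899 148.22448217]
[216.16662095 246.14358962]
[348.01236617 245.90979345]
```

View pics/w2.png

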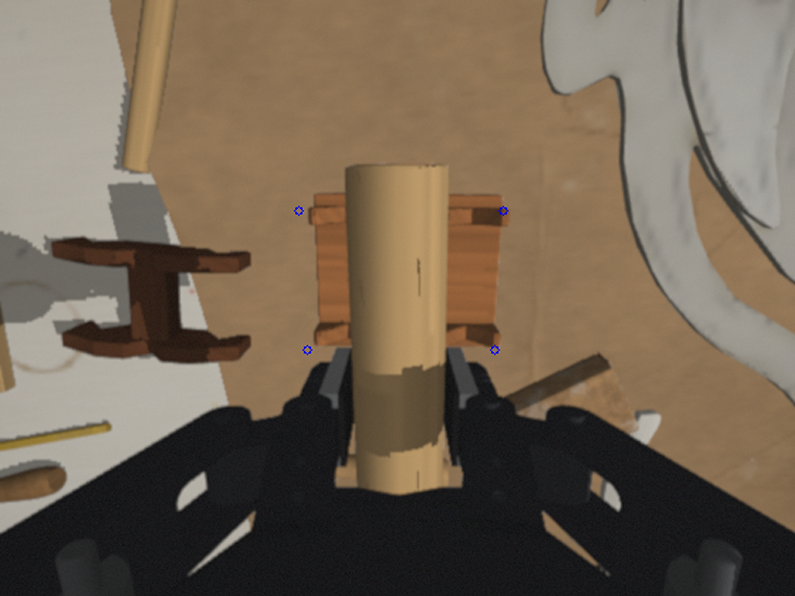

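```bash
python3 -c "
import cv2
im=cv2.imread('pics/w2raw.png')[120:260,200:370]
cv2.imwrite('pics/w2c.png',cv2.resize(im,None,fx=4,fy=4,interpolation=cv2.INTER_CUBIC))"
```

```text
(no output)
```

View pics/w2c.png

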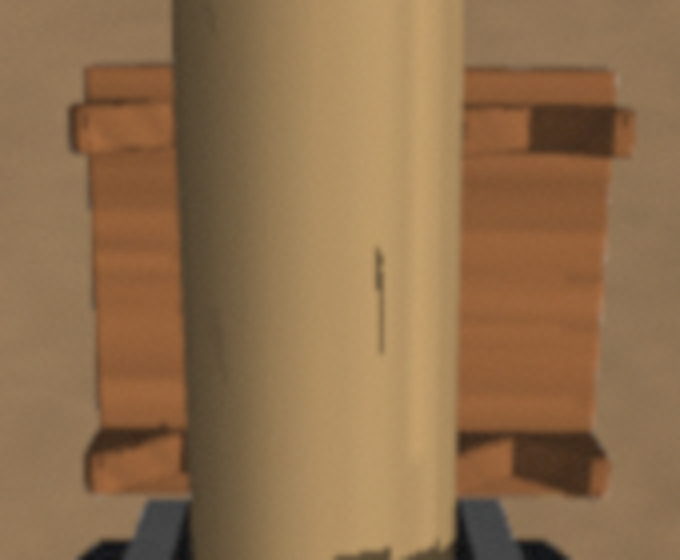

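```bash
python3 -c "
from h import *
ci=np.load('ci2.npy',allow_pickle=True).item()
f=lambda p,z:ray('wrist',np.array(p)/4+[200-.375,120-.375],z,ci)
for n,p,z in [('near',[(70,103),(635,107)],.034),('far',[(87,492),(605,497)],.034),('base',[(85,66),(614,70)],.01),('baseside',[(601,420),(614,70)],.01)]:
    P=f(p,z);d=P[1]-P[0];print(n,P[:,:2].round(4).tolist(),'mid',P.mean(0).round(4),np.linalg.norm(d).round(4),ang(d))
"
```

```text
near [[0.573, 0.2449], [0.5867, 0.3819]] mid [0.5799 0.3134 0.034 ] 0.1377 84.30377720937744
far [[0.6735, 0.2347], [0.6876, 0.3712]] mid [0.6806 0.303  0.034 ] 0.1372 84.10210769590707
base [[0.5649, 0.2452], [0.5787, 0.3825]] mid [0.5718 0.3139 0.01  ] 0.138 84.28075288640922
baseside [[0.6743, 0.3758], [0.5787, 0.3825]] mid [0.6265 0.3792 0.01  ] 0.0958 175.9903423732373
```

```bash
python3 -c "
from h import *
ci=np.load('ci2.npy',allow_pickle=True).item()
P=ray('wrist',[279.6,115.7],.1983+.012+.012,ci)[0];s=observe();print((s['tool_rot'].T@(P-s['position'])).round(4))
plan(.6353,.3528,.06,174.4)"
```

```text
[ 0.0688  0.0005 -0.024 ]
t 6.45 p [0.6257 0.301  0.1983] cur 174.74 turn z units 0.056 shift units [-0.113  1.312  3.457] F [-0.4 -0.  -0.6] grip 0.0286 29.9 q6 -69 tilt [-0.04 -0.01]
```

drive_tool(
  offset=[
    [-0.11, 0, 0],
    [0, 0.5, 0],
    [0, 0.5, 0.2],
    [0, 0.31, 0.5],
    [0, 0, 0.7],
    [0, 0, 0.7],
    [0, 0, 0.7],
    [0, 0, 0.6],
    [0, 0, 0],
    [0, 0, 0],
  ],
  turn=[
    [0, 0, 0.05],
    [0, 0, 0],
    [0, 0, 0],
    [0, 0, 0],
    [0, 0, 0],
    [0, 0, 0],
    [0, 0, 0],
    [0, 0, 0],
    [0, 0, 0],
    [0, 0, 0],
  ],
  hand=[0, 0, 0, 0, 0, 0, 0, 0, 0, 0],
)

```text
time_s: 7.7
position: [0.636, 0.3529, 0.063]
tool_rot: [[-0.995, 0.097, 0.001], [0.097, 0.995, 0.0], [-0.001, 0.0, -1.0]]
ft_force: [-0.8, 1.4, -0.9]
grip_width: 0.0291
gripper_force: 29.9
```

```bash
python3 -c "
from h import *
plan(.6353,.3528,.025,174.4)"
```

```text
t 7.7 p [0.636  0.3529 0.063 ] cur 174.43 turn z units 0.004 shift units [ 0.018 -0.003  0.95 ] F [-0.8  1.4 -0.9] grip 0.0291 29.9 q6 -65 tilt [0.05 0.02]
```

drive_tool(
  offset=[
    [0.02, 0, 0.3],
    [0, 0, 0.3],
    [0, 0, 0.15],
    [0, 0, 0.1],
    [0, 0, 0.07],
    [0, 0, 0],
    [0, 0, 0],
    [0, 0, 0],
    [0, 0, 0],
    [0, 0, 0],
  ],
  turn=[
    [0, 0, 0],
    [0, 0, 0],
    [0, 0, 0],
    [0, 0, 0],
    [0, 0, 0],
    [0, 0, 0],
    [0, 0, 0],
    [0, 0, 0],
    [0, 0, 0],
    [0, 0, 0],
  ],
  hand=[0, 0, 0, 0, 0, 0, 0, 0, 0, 0],
)

```text
time_s: 8.95
position: [0.635, 0.3527, 0.0258]
tool_rot: [[-0.995, 0.097, 0.0], [0.097, 0.995, 0.0], [-0.0, 0.0, -1.0]]
ft_force: [0.1, 0.4, -0.4]
grip_width: 0.0288
gripper_force: 29.9
```

drive_tool(
  offset=[
    [0, 0, 0.05],
    [0, 0, 0],
    [0, 0, 0],
    [0, 0, 0],
    [0, 0, 0],
    [0, 0, -0.4],
    [0, 0, -0.7],
    [0, 0, -0.9],
    [0, 0, -0.9],
    [0, 0, -0.9],
  ],
  turn=[
    [0, 0, 0],
    [0, 0, 0],
    [0, 0, 0],
    [0, 0, 0],
    [0, 0, 0],
    [0, 0, 0],
    [0, 0, 0],
    [0, 0, 0],
    [0, 0, 0],
    [0, 0, 0],
  ],
  hand=[0, 0, 0.6, 0.6, 0.6, 0.6, 0.6, 0.6, 1, 1],
)

```text
time_s: 10.2
position: [0.6349, 0.3527, 0.1783]
tool_rot: [[-0.995, 0.097, 0.001], [0.097, 0.995, 0.0], [-0.001, 0.001, -1.0]]
ft_force: [0.6, 0.5, -0.4]
grip_width: 0.0845
gripper_force: 0.0
```

```bash
python3 -c "
from h import *
cv2.imwrite('pics/t2.png',cv2.resize(get_image('top')[140:300,110:290],None,fx=3,fy=3))
plan(.6392,-.2064,.10,157)"
```

```text
t 10.25 p [0.6363 0.3532 0.1842] cur 174.42 turn z units 2.903 shift units [ -5.533 -12.849   2.106] F [ 0.  -0.8  4.5] grip 0.0853 0.0 q6 -65 tilt [0.54 0.19]
```

View pics/t2.png

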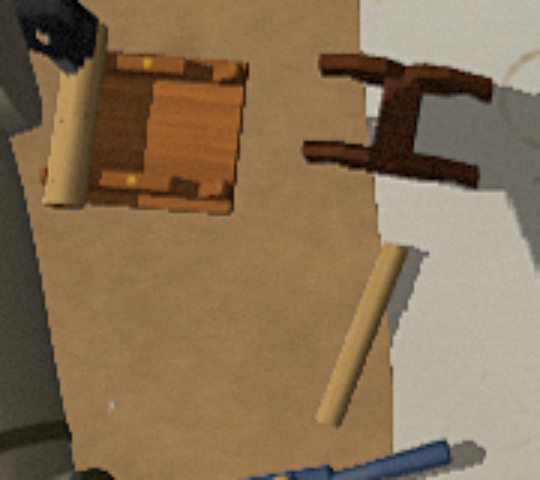

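The first bar lies seated in the left notch pair, from about (100,30) to (65,205) in the crop. On to the second thick bar.

drive_tool(
  offset=[
    [0, 0, 0],
    [0, 0, 0],
    [0, 0, 0],
    [-0.2, -0.5, 0],
    [-0.4, -1, 0],
    [-0.4, -1, 0],
    [-0.4, -1, 0],
    [-0.4, -1, 0],
    [-0.4, -1, 0],
    [-0.4, -1, 0],
  ],
  turn=[
    [0, 0, 0.97],
    [0, 0, 0.97],
    [0, 0, 0.96],
    [0, 0, 0],
    [0, 0, 0],
    [0, 0, 0],
    [0, 0, 0],
    [0, 0, 0],
    [0, 0, 0],
    [0, 0, 0],
  ],
  hand=[1, 1, 1, 1, 1, 1, 1, 1, 1, 1],
)

```text
time_s: 11.5
position: [0.6292, 0.0713, 0.1769]
tool_rot: [[-0.921, 0.39, 0.002], [0.39, 0.921, -0.0], [-0.001, 0.0, -1.0]]
ft_force: [0.6, 0.1, 0.7]
grip_width: 0.085
gripper_force: 0.0
```

drive_tool(
  offset=[
    [-0.4, -1, 0],
    [-0.4, -1, 0],
    [-0.4, -1, 0],
    [-0.4, -1, 0],
    [-0.4, -0.9, 0.2],
    [-0.4, -0.7, 0.4],
    [-0.3, -0.4, 0.4],
    [0, 0, 0.4],
    [0, 0, 0],
    [0, 0, 0],
  ],
  turn=[
    [0, 0, 0],
    [0, 0, 0],
    [0, 0, 0],
    [0, 0, 0],
    [0, 0, 0],
    [0, 0, 0],
    [0, 0, 0],
    [0, 0, 0],
    [0, 0, 0],
    [0, 0, 0],
  ],
  hand=[1, 1, 1, 1, 1, 1, 1, 1, 1, 1],
)

```text
time_s: 12.75
position: [0.6352, -0.1893, 0.1204]
tool_rot: [[-0.921, 0.389, 0.001], [0.389, 0.921, -0.0], [-0.001, 0.0, -1.0]]
ft_force: [-0.4, -0.5, 0.2]
grip_width: 0.0854
gripper_force: 0.0
```

```bash
python3 -c "
from h import *
plan(.6392,-.2064,.002,157)
ci=camera_info('wrist');im=get_image('wrist')
for P in ([.7049,-.2343,.018],[.5735,-.1785,.018]):
    u=proj('wrist',P,ci)[0];print(u)
h=cv2.cvtColor(im,cv2.COLOR_BGR2HSV);m=((h[...,1]>80)&(h[...,2]>80)).astype(np.uint8)*255
m=cv2.morphologyEx(m,cv2.MORPH_OPEN,np.ones((5,5)))
for c in cv2.findContours(m,0,2)[0]:
    if cv2.contourArea(c)>2000:
        r=cv2.minAreaRect(c);b=cv2.boxPoints(r);print(r);cv2.polylines(im,[b.astype(int)],1,(0,0,255))
np.save('ci3.npy',ci,allow_pickle=True)
cv2.imwrite('pics/w3.png',im)"
```

```text
t 12.75 p [ 0.6352 -0.1893  0.1204] cur 157.1 turn z units 0.016 shift units [-0.258 -0.355  2.96 ] F [-0.4 -0.5  0.2] grip 0.0854 0.0 q6 -94 tilt [ 0.04 -0.01]
[263.21622452 297.1382467 ]
[260.8193254  131.87904788]
((104.29901123046875, 278.9671325683594), (43.38155746459961, 61.90214157104492), 64.29004669189453)
((263.5, 216.0), (168.0, 29.0), 90.0)
((448.59375, 118.82005310058594), (184.87033081054688, 53.83002471923828), 84.63226318359375)
((166.72384643554688, 35.569435119628906), (52.439369201660156, 117.85176086425781), 33.17851257324219)
```

View pics/w3.png

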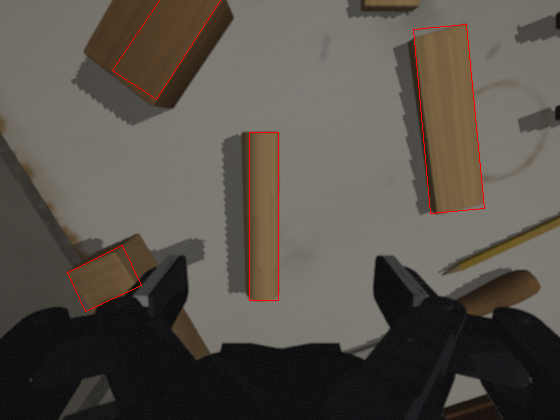

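The second bar spans (262,132) to (264,299), which matches the prediction, so I'll grasp it.

drive_tool(
  offset=[
    [-0.25, -0.33, 0.2],
    [0, 0, 0.6],
    [0, 0, 0.7],
    [0, 0, 0.7],
    [0, 0, 0.5],
    [0, 0, 0.25],
    [0, 0, 0],
    [0, 0, 0],
    [0, 0, 0],
    [0, 0, 0],
  ],
  turn=[
    [0, 0, 0],
    [0, 0, 0],
    [0, 0, 0],
    [0, 0, 0],
    [0, 0, 0],
    [0, 0, 0],
    [0, 0, 0],
    [0, 0, 0],
    [0, 0, 0],
    [0, 0, 0],
  ],
  hand=[0.8, 0.8, 0.8, 0.8, 0.8, 0.8, 0.8, 0, 0, 0],
)

```text
time_s: 14.05
position: [0.6393, -0.2067, 0.0027]
tool_rot: [[-0.921, 0.39, 0.001], [0.39, 0.921, -0.001], [-0.002, -0.0, -1.0]]
ft_force: [-0.7, 0.0, 3.5]
grip_width: 0.0289
gripper_force: 29.5
```

drive_tool(
  offset=[
    [0, 0, 0],
    [0, 0, 0],
    [0, 0, 0],
    [0, 0, 0],
    [0, 0, -0.3],
    [0, 0, -0.5],
    [0, 0, -0.8],
    [0, 0, -0.9],
    [0, 0, -0.9],
    [0, 0, -0.8],
  ],
  turn=[
    [0, 0, 0],
    [0, 0, 0],
    [0, 0, 0],
    [0, 0, 0],
    [0, 0, 0],
    [0, 0, 0],
    [0, 0, 0],
    [0, 0, 0],
    [0, 0, 0],
    [0, 0, 0],
  ],
  hand=[0, 0, 0, 0, 0, 0, 0, 0, 0, 0],
)

```text
time_s: 15.3
position: [0.6388, -0.2063, 0.1716]
tool_rot: [[-0.921, 0.39, 0.001], [0.39, 0.921, -0.0], [-0.001, 0.0, -1.0]]
ft_force: [0.2, 0.3, -1.9]
grip_width: 0.0291
gripper_force: 29.8
```

```bash
python3 -c "
from h import *
plan(.6263,.2612,.15,174.4)"
```

```text
t 15.3 p [ 0.6388 -0.2063  0.1716] cur 157.02 turn z units -2.897 shift units [ 1.452 11.602  0.54 ] F [ 0.2  0.3 -1.9] grip 0.0291 29.8 q6 -95 tilt [ 0.03 -0.01]
```

drive_tool(
  offset=[
    [0, 0, 0],
    [0, 0, 0],
    [0, 0, 0],
    [0.1, 0.5, 0],
    [0.2, 1, 0],
    [0.2, 1, 0],
    [0.2, 1, 0],
    [0.2, 1, 0],
    [0.2, 1, 0],
    [0.2, 1, 0],
  ],
  turn=[
    [0, 0, -0.97],
    [0, 0, -0.97],
    [0, 0, -0.96],
    [0, 0, 0],
    [0, 0, 0],
    [0, 0, 0],
    [0, 0, 0],
    [0, 0, 0],
    [0, 0, 0],
    [0, 0, 0],
  ],
  hand=[0, 0, 0, 0, 0, 0, 0, 0, 0, 0],
)

```text
time_s: 16.55
position: [0.6115, 0.06, 0.1701]
tool_rot: [[-0.995, 0.099, -0.0], [0.099, 0.995, 0.0], [0.0, 0.0, -1.0]]
ft_force: [0.1, 0.1, -0.6]
grip_width: 0.0291
gripper_force: 29.8
```

drive_tool(
  offset=[
    [0.1, 1, 0],
    [0.05, 1, 0],
    [0, 1, 0],
    [0, 0.9, 0],
    [0, 0.7, 0],
    [0, 0.4, 0],
    [0, 0.1, 0],
    [0, 0, 0],
    [0, 0, 0],
    [0, 0, 0],
  ],
  turn=[
    [0, 0, 0],
    [0, 0, 0],
    [0, 0, 0],
    [0, 0, 0],
    [0, 0, 0],
    [0, 0, 0],
    [0, 0, 0],
    [0, 0, 0],
    [0, 0, 0],
    [0, 0, 0],
  ],
  hand=[0, 0, 0, 0, 0, 0, 0, 0, 0, 0],
)

```text
time_s: 17.8
position: [0.6265, 0.2602, 0.1698]
tool_rot: [[-0.995, 0.098, 0.0], [0.098, 0.995, -0.0], [-0.0, -0.0, -1.0]]
ft_force: [-0.1, -0.1, -0.9]
grip_width: 0.029
gripper_force: 29.9
```

```bash
python3 -c "
from h import *
plan(.6263,.2612,.025,174.4)
ci=camera_info('wrist');im=get_image('wrist')
np.save('ci4.npy',ci,allow_pickle=True);cv2.imwrite('pics/w4.png',cv2.resize(im[80:300,140:420],None,fx=2.8,fy=2.7))"
```

```text
t 17.8 p [0.6265 0.2602 0.1698] cur 174.35 turn z units -0.008 shift units [0.008 0.024 3.621] F [-0.1 -0.1 -0.9] grip 0.029 29.9 q6 -72 tilt [ 0. -0.]
```

View pics/w4.png

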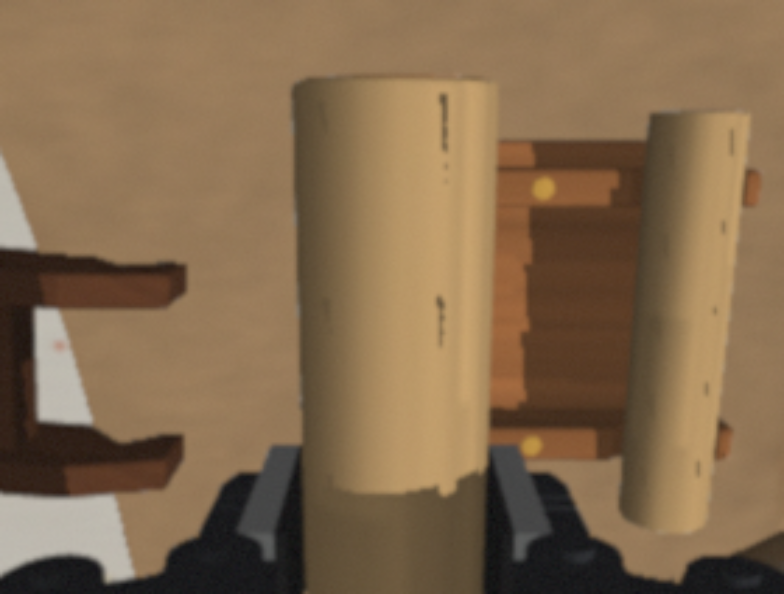

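```bash
python3 -c "
from h import *
ci=np.load('ci4.npy',allow_pickle=True).item()
f=lambda p,z:ray('wrist',np.array(p)/[2.8,2.7]+[140-.3,80-.3],z,ci)
P=f([(543,188),(531,446)],.034);print('marks',P[:,:2].round(4),P.mean(0).round(4),ang(P[1]-P[0]),np.linalg.norm(P[1]-P[0]))
P=f([(700,112),(667,512)],.05);print('bar1',P[:,:2].round(4),P.mean(0).round(4),ang(P[1]-P[0]),np.linalg.norm(P[1]-P[0]))
P=f([(395,80)],.1698+.012+.012)[0];s=observe();print('bar2',(s['tool_rot'].T@(P-s['position'])).round(4))
"
```

```text
marks [[0.5863 0.3127]
 [0.6765 0.3037]] [0.6314 0.3082 0.034 ] -5.72902121747839 0.09068517013759737
bar1 [[0.5667 0.3571]
 [0.6986 0.3451]] [0.6327 0.3511 0.05  ] -5.1710569284379755 0.13245773097245747
bar2 [ 0.071   0.0009 -0.024 ]
```

Marks at (543,188) and (531,446) give the cradle centre as (0.6314, 0.308), and bar 1 is seated parallel to it. Lowering bar 2.

drive_tool(
  offset=[
    [0, 0.04, 0.4],
    [0, 0, 0.7],
    [0, 0, 0.7],
    [0, 0, 0.7],
    [0, 0, 0.5],
    [0, 0, 0.25],
    [0, 0, 0.2],
    [0, 0, 0.15],
    [0, 0, 0.05],
    [0, 0, 0],
  ],
  turn=[
    [0, 0, 0],
    [0, 0, 0],
    [0, 0, 0],
    [0, 0, 0],
    [0, 0, 0],
    [0, 0, 0],
    [0, 0, 0],
    [0, 0, 0],
    [0, 0, 0],
    [0, 0, 0],
  ],
  hand=[0, 0, 0, 0, 0, 0, 0, 0, 0, 0],
)

```text
time_s: 19.1
position: [0.6269, 0.262, 0.0252]
tool_rot: [[-0.995, 0.097, 0.001], [0.097, 0.995, -0.001], [-0.001, -0.001, -1.0]]
ft_force: [-3.5, -4.6, 5.0]
grip_width: 0.029
gripper_force: 30.5
```

drive_tool(
  offset=[
    [0, 0, 0],
    [0, 0, 0],
    [0, 0, 0],
    [0, 0, 0],
    [0, 0, 0],
    [0, 0, -0.4],
    [0, 0, -0.8],
    [0, 0, -0.9],
    [0, 0, -0.9],
    [0, 0, -0.5],
  ],
  turn=[
    [0, 0, 0],
    [0, 0, 0],
    [0, 0, 0],
    [0, 0, 0],
    [0, 0, 0],
    [0, 0, 0],
    [0, 0, 0],
    [0, 0, 0],
    [0, 0, 0],
    [0, 0, 0],
  ],
  hand=[0, 0, 0.6, 0.6, 0.6, 0.6, 0.6, 0.6, 1, 1],
)

```text
time_s: 20.35
position: [0.627, 0.2628, 0.1673]
tool_rot: [[-0.995, 0.097, 0.004], [0.097, 0.995, 0.001], [-0.004, 0.001, -1.0]]
ft_force: [0.0, -0.2, 0.1]
grip_width: 0.0843
gripper_force: 0.0
```

```bash
python3 -c "
from h import *
plan(.627,.115,.17,169.5)"
```

```text
t 20.35 p [0.627  0.2628 0.1673] cur 174.42 turn z units 0.82 shift units [-0.672 -3.632 -0.067] F [ 0.  -0.2  0.1] grip 0.0843 0.0 q6 -72 tilt [0.23 0.05]
```

drive_tool(
  offset=[
    [0, 0, 0],
    [-0.05, -0.4, 0],
    [-0.1, -0.7, 0],
    [-0.1, -0.8, 0],
    [-0.15, -0.8, 0],
    [-0.15, -0.6, 0],
    [-0.1, -0.3, 0],
    [0, 0, 0],
    [0, 0, 0],
    [0, 0, 0],
  ],
  turn=[
    [0, 0, 0.8],
    [0, 0, 0],
    [0, 0, 0],
    [0, 0, 0],
    [0, 0, 0],
    [0, 0, 0],
    [0, 0, 0],
    [0, 0, 0],
    [0, 0, 0],
    [0, 0, 0],
  ],
  hand=[1, 1, 1, 1, 1, 1, 1, 1, 1, 1],
)

```text
time_s: 21.6
position: [0.626, 0.1171, 0.1637]
tool_rot: [[-0.984, 0.179, -0.0], [0.179, 0.984, 0.0], [0.0, 0.0, -1.0]]
ft_force: [-0.2, -1.0, -0.2]
grip_width: 0.0854
gripper_force: 0.0
```

```bash
python3 -c "
from h import *
plan(.627,.115,.013,169.5)
ci=camera_info('wrist');im=get_image('wrist')
np.save('ci5.npy',ci,allow_pickle=True);cv2.imwrite('pics/w5.png',cv2.resize(im[90:310,140:420],None,fx=2.8,fy=2.7))"
```

```text
t 21.6 p [0.626  0.1171 0.1637] cur 169.69 turn z units 0.032 shift units [-0.033 -0.046  3.768] F [-0.2 -1.  -0.2] grip 0.0854 0.0 q6 -80 tilt [-0.01  0.  ]
```

View pics/w5.png

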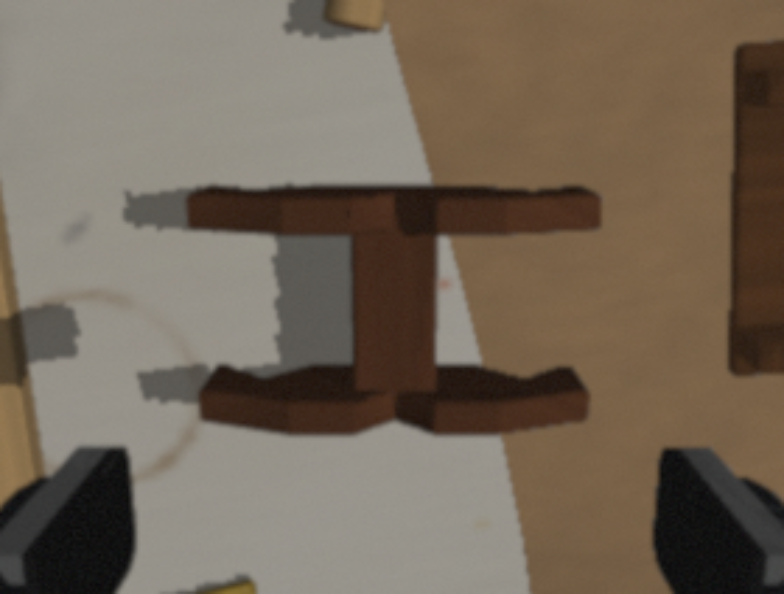

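```bash
python3 -c "
from h import *
ci=np.load('ci5.npy',allow_pickle=True).item()
f=lambda p,z:ray('wrist',np.array(p)/[2.8,2.7]+[140-.3,90-.3],z,ci)
for n,p,z in [('rails near/far',[(394,212),(394,413)],.042),('near',[(189,212),(600,210)],.038),('far',[(201,407),(587,405)],.038),('bridge',[(354,310),(437,310)],.032)]:
  P=f(p,z);d=P[1]-P[0];print(n,P.mean(0).round(4),ang(d),np.linalg.norm(d).round(4))
im=get_image('wrist');ci=camera_info('wrist');h=cv2.cvtColor(im,cv2.COLOR_BGR2HSV)
for x in np.arange(-.075,.08,.015):
  a=np.radians(-5.7);P=[.6268+np.cos(a)*x,.2622+np.sin(a)*x,.052];u=proj('wrist',P,ci)[0].round().astype(int)
  print(round(x,3),u,h[u[1],u[0]] if 0<=u[0]<560 and 0<=u[1]<420 else None)
"
```

```text
rails near/far [0.6297 0.1174 0.042 ] -10.33070300021261 0.068
near [0.5965 0.1236 0.038 ] 79.94582370998128 0.1276
far [0.6622 0.1115 0.038 ] 79.96960691085235 0.1275
bridge [0.6304 0.1178 0.032 ] 79.64960779550124 0.0272
-0.075 [458  79] [ 15 105 122]
-0.06 [456 100] [ 18 116 139]
-0.045 [455 120] [ 18 112 141]
-0.03 [454 139] [ 18 114 143]
-0.015 [453 158] [ 18 114 145]
0.0 [452 176] [ 18 114 146]
0.015 [451 193] [ 18 114 147]
0.03 [449 211] [ 18 114 146]
0.045 [448 227] [ 18 113 135]
0.06 [447 243] [ 18 110 139]
0.075 [446 259] [ 16 103 121]
```

Bar 2 is where it should be. The spacer measures (0.630, 0.1176) at −10.3°, with its rails 68 mm apart as specified, so I'll grasp its bridge.

```bash
python3 -c "
from h import *
plan(.630,.1174,.013,169.7)"
```

```text
t 21.7 p [0.6261 0.1169 0.1637] cur 169.67 turn z units -0.004 shift units [-0.095  0.031  3.767] F [ 0.2  0.7 -0.5] grip 0.0857 0.0 q6 -80 tilt [-0.01  0.  ]
```

drive_tool(
  offset=[
    [-0.1, 0.03, 0.3],
    [0, 0, 0.7],
    [0, 0, 0.8],
    [0, 0, 0.8],
    [0, 0, 0.7],
    [0, 0, 0.35],
    [0, 0, 0.12],
    [0, 0, 0],
    [0, 0, 0],
    [0, 0, 0],
  ],
  turn=[
    [0, 0, 0],
    [0, 0, 0],
    [0, 0, 0],
    [0, 0, 0],
    [0, 0, 0],
    [0, 0, 0],
    [0, 0, 0],
    [0, 0, 0],
    [0, 0, 0],
    [0, 0, 0],
  ],
  hand=[1, 1, 1, 1, 1, 1, 1, 1, 0, 0],
  newtons=50,
)

```text
time_s: 22.95
position: [0.6306, 0.1167, 0.0136]
tool_rot: [[-0.984, 0.18, 0.001], [0.18, 0.984, -0.0], [-0.001, 0.0, -1.0]]
ft_force: [0.9, -0.1, -0.3]
grip_width: 0.0512
gripper_force: 0.0
```

drive_tool(
  offset=[
    [0, 0, 0],
    [0, 0, 0],
    [0, 0, 0],
    [0, 0, 0],
    [0, 0, 0],
    [0, 0, 0],
    [0, 0, -0.4],
    [0, 0, -0.7],
    [0, 0, -0.8],
    [0, 0, -0.8],
  ],
  turn=[
    [0, 0, 0],
    [0, 0, 0],
    [0, 0, 0],
    [0, 0, 0],
    [0, 0, 0],
    [0, 0, 0],
    [0, 0, 0],
    [0, 0, 0],
    [0, 0, 0],
    [0, 0, 0],
  ],
  hand=[0, 0, 0, 0, 0, 0, 0, 0, 0, 0],
)

```text
time_s: 24.2
position: [0.63, 0.1167, 0.1224]
tool_rot: [[-0.984, 0.18, -0.0], [0.18, 0.984, -0.0], [0.0, -0.0, -1.0]]
ft_force: [0.9, -0.9, -2.3]
grip_width: 0.027
gripper_force: 50.2
```

```bash
python3 -c "
from h import *
plan(.6314,.308,.15,174.3)"
```

```text
t 24.2 p [0.63   0.1167 0.1224] cur 169.62 turn z units -0.781 shift units [ 0.44   4.763 -0.691] F [ 0.9 -0.9 -2.3] grip 0.027 50.2 q6 -80 tilt [-0.03 -0.  ]
```

drive_tool(
  offset=[
    [0, 0, -0.2],
    [0, 0.4, -0.2],
    [0.05, 0.7, 0],
    [0.1, 0.8, 0],
    [0.1, 0.8, 0],
    [0.1, 0.8, 0],
    [0.09, 0.7, 0],
    [0, 0.4, 0],
    [0, 0.16, 0],
    [0, 0, 0],
  ],
  turn=[
    [0, 0, -0.4],
    [0, 0, -0.38],
    [0, 0, 0],
    [0, 0, 0],
    [0, 0, 0],
    [0, 0, 0],
    [0, 0, 0],
    [0, 0, 0],
    [0, 0, 0],
    [0, 0, 0],
  ],
  hand=[0, 0, 0, 0, 0, 0, 0, 0, 0, 0],
)

```text
time_s: 25.45
position: [0.6324, 0.3076, 0.1367]
tool_rot: [[-0.995, 0.099, -0.0], [0.099, 0.995, -0.0], [0.0, -0.0, -1.0]]
ft_force: [0.4, -0.2, -1.7]
grip_width: 0.027
gripper_force: 50.2
```

```bash
python3 -c "
from h import *
plan(.6314,.308,.0555,174.3)
ci=camera_info('wrist');im=get_image('wrist')
np.save('ci6.npy',ci,allow_pickle=True);cv2.imwrite('pics/w6.png',cv2.resize(im[50:310,140:420],None,fx=2.8,fy=2.3))"
```

```text
t 25.45 p [0.6324 0.3076 0.1367] cur 174.29 turn z units -0.001 shift units [0.027 0.007 2.03 ] F [ 0.4 -0.2 -1.7] grip 0.027 50.2 q6 -68 tilt [-0.02 -0.02]
```

View pics/w6.png

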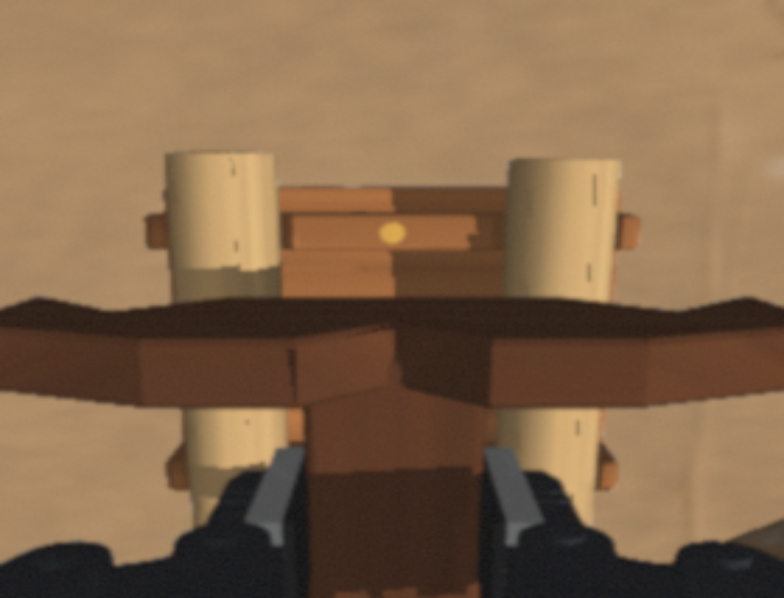

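The spacer's top V (u≈392) lines up with the cradle mark (392,232) and with the midpoint of the bars (392). Lowering.

drive_tool(
  offset=[
    [0.03, 0, 0.3],
    [0, 0, 0.5],
    [0, 0, 0.4],
    [0, 0, 0.3],
    [0, 0, 0.2],
    [0, 0, 0.1],
    [0, 0, 0.1],
    [0, 0, 0.1],
    [0, 0, 0],
    [0, 0, 0],
  ],
  turn=[
    [0, 0, 0],
    [0, 0, 0],
    [0, 0, 0],
    [0, 0, 0],
    [0, 0, 0],
    [0, 0, 0],
    [0, 0, 0],
    [0, 0, 0],
    [0, 0, 0],
    [0, 0, 0],
  ],
  hand=[0, 0, 0, 0, 0, 0, 0, 0, 0, 0],
)

```text
time_s: 26.75
position: [0.6313, 0.308, 0.0571]
tool_rot: [[-0.995, 0.099, 0.0], [0.099, 0.995, 0.0], [-0.0, 0.0, -1.0]]
ft_force: [0.4, -1.2, -1.3]
grip_width: 0.027
gripper_force: 50.2
```

drive_tool(
  offset=[
    [0, 0, 0.02],
    [0, 0, 0.02],
    [0, 0, 0.02],
    [0, 0, 0],
    [0, 0, 0],
    [0, 0, 0],
    [0, 0, 0],
    [0, 0, 0],
    [0, 0, 0],
    [0, 0, 0],
  ],
  turn=[
    [0, 0, 0],
    [0, 0, 0],
    [0, 0, 0],
    [0, 0, 0],
    [0, 0, 0],
    [0, 0, 0],
    [0, 0, 0],
    [0, 0, 0],
    [0, 0, 0],
    [0, 0, 0],
  ],
  hand=[0, 0, 0, 0, 0, 0, 0, 0, 0, 0],
)

```text
time_s: 28.0
position: [0.6315, 0.3075, 0.0559]
tool_rot: [[-0.995, 0.1, 0.001], [0.1, 0.995, -0.0], [-0.001, -0.0, -1.0]]
ft_force: [-3.6, -3.0, 6.6]
grip_width: 0.0269
gripper_force: 51.4
```

Contact at the expected height; releasing.

drive_tool(
  offset=[
    [0, 0, 0],
    [0, 0, 0],
    [0, 0, 0],
    [0, 0, 0],
    [0, 0, -0.3],
    [0, 0, -0.6],
    [0, 0, -0.8],
    [0, 0, -0.8],
    [0, 0, -0.8],
    [0, 0, 0],
  ],
  turn=[
    [0, 0, 0],
    [0, 0, 0],
    [0, 0, 0],
    [0, 0, 0],
    [0, 0, 0],
    [0, 0, 0],
    [0, 0, 0],
    [0, 0, 0],
    [0, 0, 0],
    [0, 0, 0],
  ],
  hand=[0.5, 0.5, 0.5, 0.5, 0.5, 0.5, 0.5, 0.6, 1, 1],
)

```text
time_s: 29.25
position: [0.6321, 0.3083, 0.1904]
tool_rot: [[-0.995, 0.099, 0.006], [0.099, 0.995, 0.002], [-0.006, 0.003, -1.0]]
ft_force: [0.7, -0.0, -0.7]
grip_width: 0.0842
gripper_force: 0.0
```

```bash
python3 -c "
from h import *
plan(.4707,.1454,.11,159.45)
cv2.imwrite('pics/wsp.png',get_image('wrist'))"
```

```text
t 29.25 p [0.6321 0.3083 0.1904] cur 174.3 turn z units 2.475 shift units [ 2.348 -5.229  2.009] F [ 0.7 -0.  -0.7] grip 0.0842 0.0 q6 -68 tilt [0.36 0.11]
```

View pics/wsp.png

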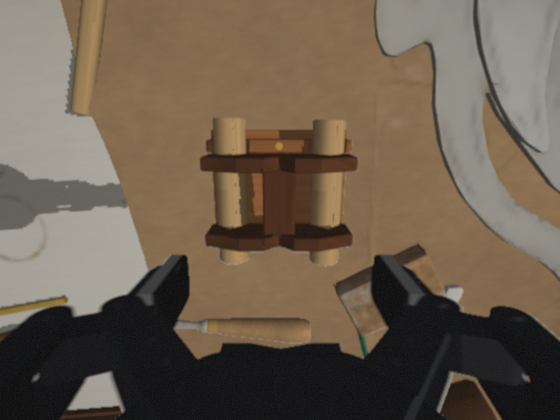

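The spacer sits squarely on both bars: rails at v≈163 and 238, bars sticking out evenly. Now the slim bar.

drive_tool(
  offset=[
    [0, 0, 0],
    [0, 0, 0],
    [0, 0, 0],
    [0.3, -0.7, 0],
    [0.5, -1, 0],
    [0.5, -1, 0.2],
    [0.5, -1, 0.5],
    [0.4, -0.9, 0.5],
    [0.15, -0.5, 0.5],
    [0, -0.13, 0.3],
  ],
  turn=[
    [0, 0, 0.83],
    [0, 0, 0.83],
    [0, 0, 0.82],
    [0, 0, 0],
    [0, 0, 0],
    [0, 0, 0],
    [0, 0, 0],
    [0, 0, 0],
    [0, 0, 0],
    [0, 0, 0],
  ],
  hand=[1, 1, 1, 1, 1, 1, 1, 1, 1, 1],
  newtons=30,
)

```text
time_s: 30.55
position: [0.4684, 0.1445, 0.1053]
tool_rot: [[-0.936, 0.353, -0.002], [0.353, 0.936, -0.0], [0.002, -0.001, -1.0]]
ft_force: [0.6, 0.2, -0.2]
grip_width: 0.0855
gripper_force: 0.0
```

```bash
python3 -c "
from h import *
plan(.4707,.1454,.002,159.45)
ci=camera_info('wrist');im=get_image('wrist');np.save('ci7.npy',ci,allow_pickle=True)
for P in ([.5355,.1211,.012],[.4059,.1697,.012]): print(proj('wrist',P,ci)[0])
cv2.imwrite('pics/w7.png',cv2.resize(im[90:330,140:420],None,fx=2.5,fy=2.5))"
```

```text
t 30.55 p [0.4684 0.1445 0.1053] cur 159.36 turn z units -0.015 shift units [-0.045  0.041  2.583] F [ 0.6  0.2 -0.2] grip 0.0855 0.0 q6 -66 tilt [-0.14 -0.01]
[281.44156481 292.04263296]
[281.25317643 123.60432518]
```

View pics/w7.png

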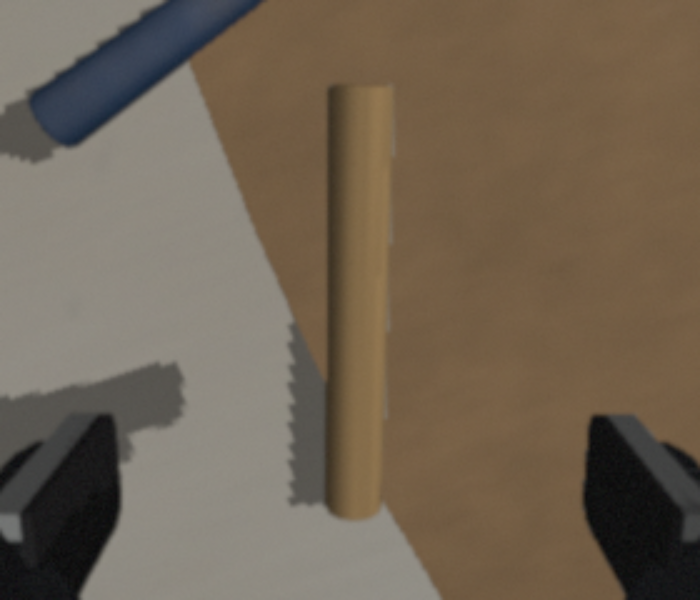

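The slim bar runs from raw pixel (284,124) to (282,294), as predicted. Grasping.

drive_tool(
  offset=[
    [-0.07, 0.05, 0.3],
    [0, 0, 0.6],
    [0, 0, 0.7],
    [0, 0, 0.6],
    [0, 0, 0.3],
    [0, 0, 0.07],
    [0, 0, 0],
    [0, 0, 0],
    [0, 0, 0],
    [0, 0, 0],
  ],
  turn=[
    [0, 0, 0],
    [0, 0, 0],
    [0, 0, 0],
    [0, 0, 0],
    [0, 0, 0],
    [0, 0, 0],
    [0, 0, 0],
    [0, 0, 0],
    [0, 0, 0],
    [0, 0, 0],
  ],
  hand=[0.8, 0.8, 0.8, 0.8, 0.8, 0.8, 0.8, 0, 0, 0],
)

```text
time_s: 31.85
position: [0.4731, 0.146, 0.0041]
tool_rot: [[-0.936, 0.352, 0.001], [0.352, 0.936, 0.0], [-0.001, 0.0, -1.0]]
ft_force: [-0.8, -1.3, 3.6]
grip_width: 0.0185
gripper_force: 29.1
```

drive_tool(
  offset=[
    [0, 0, 0],
    [0, 0, 0],
    [0, 0, 0],
    [0, 0, 0],
    [0, 0, -0.4],
    [0, 0, -0.8],
    [0, 0, -0.9],
    [0, 0, -0.9],
    [0, 0, -0.9],
    [0, 0, -0.5],
  ],
  turn=[
    [0, 0, 0],
    [0, 0, 0],
    [0, 0, 0],
    [0, 0, 0],
    [0, 0, 0],
    [0, 0, 0],
    [0, 0, 0],
    [0, 0, 0],
    [0, 0, 0],
    [0, 0, 0],
  ],
  hand=[0, 0, 0, 0, 0, 0, 0, 0, 0, 0],
)

```text
time_s: 33.1
position: [0.4732, 0.1461, 0.1814]
tool_rot: [[-0.936, 0.352, 0.002], [0.352, 0.936, 0.0], [-0.002, 0.001, -1.0]]
ft_force: [0.3, -0.0, -0.3]
grip_width: 0.0188
gripper_force: 29.5
```

```bash
python3 -c "
from h import *
plan(.6314,.308,.15,174.3)"
```

```text
t 33.1 p [0.4732 0.1461 0.1814] cur 159.42 turn z units -2.481 shift units [-3.534  4.421  0.785] F [ 0.3 -0.  -0.3] grip 0.0188 29.5 q6 -66 tilt [0.12 0.01]
```

drive_tool(
  offset=[
    [0, 0, 0],
    [0, 0, 0],
    [0, 0, 0],
    [-0.5, 0.6, 0],
    [-0.7, 0.9, 0],
    [-0.7, 0.9, 0],
    [-0.7, 0.9, 0],
    [-0.6, 0.8, 0],
    [-0.33, 0.32, 0.3],
    [0, 0, 0.3],
  ],
  turn=[
    [0, 0, -0.83],
    [0, 0, -0.83],
    [0, 0, -0.82],
    [0, 0, 0],
    [0, 0, 0],
    [0, 0, 0],
    [0, 0, 0],
    [0, 0, 0],
    [0, 0, 0],
    [0, 0, 0],
  ],
  hand=[0, 0, 0, 0, 0, 0, 0, 0, 0, 0],
)

```text
time_s: 34.35
position: [0.6312, 0.3084, 0.154]
tool_rot: [[-0.995, 0.099, -0.001], [0.099, 0.995, -0.0], [0.001, -0.0, -1.0]]
ft_force: [0.1, -0.9, -0.7]
grip_width: 0.0184
gripper_force: 29.6
```

```bash
python3 -c "
from h import *
plan(.6314,.308,.082,174.3)
ci=camera_info('wrist');im=get_image('wrist');s=observe();np.save('ci8.npy',ci,allow_pickle=True)
cv2.imwrite('pics/w8raw.png',im)
h=cv2.cvtColor(im,cv2.COLOR_BGR2HSV)
print([ (v,h[v,280].tolist()) for v in range(90,150,2)])
for d in (.066,.070,.074):
  print(proj('wrist',s['position']+s['tool_rot']@np.array([d,0,-.016]),ci))
"
```

```text
t 34.35 p [0.6312 0.3084 0.154 ] cur 174.33 turn z units 0.006 shift units [-0.007 -0.008  1.801] F [ 0.1 -0.9 -0.7] grip 0.0184 29.6 q6 -68 tilt [-0.06 -0.02]
[(90, [16, 105, 141]), (92, [16, 102, 142]), (94, [15, 104, 145]), (96, [16, 103, 146]), (98, [16, 105, 146]), (100, [17, 105, 146]), (102, [16, 104, 145]), (104, [16, 103, 144]), (106, [15, 104, 144]), (108, [16, 103, 143]), (110, [16, 118, 128]), (112, [17, 109, 159]), (114, [18, 113, 162]), (116, [18, 111, 163]), (118, [18, 112, 160]), (120, [18, 109, 161]), (122, [18, 110, 162]), (124, [17, 112, 162]), (126, [18, 112, 162]), (128, [17, 111, 163]), (130, [18, 113, 163]), (132, [18, 111, 163]), (134, [18, 111, 165]), (136, [18, 110, 164]), (138, [18, 112, 164]), (140, [18, 113, 165]), (142, [18, 112, 164]), (144, [18, 113, 165]), (146, [18, 113, 163]), (148, [18, 110, 164])]
[[276.26397328 121.37362739]]
[[276.23008592 110.9106272 ]]
[[276.19561707 100.26809055]]
```

The near end appears at v≈110, so the bar is centred in the grip. Lowering onto the spacer's V.

drive_tool(
  offset=[
    [0, 0, 0.3],
    [0, 0, 0.4],
    [0, 0, 0.4],
    [0, 0, 0.3],
    [0, 0, 0.2],
    [0, 0, 0.1],
    [0, 0, 0.08],
    [0, 0, 0],
    [0, 0, 0],
    [0, 0, 0],
  ],
  turn=[
    [0, 0, 0],
    [0, 0, 0],
    [0, 0, 0],
    [0, 0, 0],
    [0, 0, 0],
    [0, 0, 0],
    [0, 0, 0],
    [0, 0, 0],
    [0, 0, 0],
    [0, 0, 0],
  ],
  hand=[0, 0, 0, 0, 0, 0, 0, 0, 0, 0],
)

```text
time_s: 35.65
position: [0.6311, 0.308, 0.0848]
tool_rot: [[-0.995, 0.099, 0.0], [0.099, 0.995, 0.0], [-0.0, 0.0, -1.0]]
ft_force: [0.8, 0.3, -0.7]
grip_width: 0.0186
gripper_force: 29.6
```

drive_tool(
  offset=[
    [0, 0, 0.03],
    [0, 0, 0.03],
    [0, 0, 0.02],
    [0, 0, 0.02],
    [0, 0, 0],
    [0, 0, 0],
    [0, 0, 0],
    [0, 0, 0],
    [0, 0, 0],
    [0, 0, 0],
  ],
  turn=[
    [0, 0, 0],
    [0, 0, 0],
    [0, 0, 0],
    [0, 0, 0],
    [0, 0, 0],
    [0, 0, 0],
    [0, 0, 0],
    [0, 0, 0],
    [0, 0, 0],
    [0, 0, 0],
  ],
  hand=[0, 0, 0, 0, 0, 0, 0, 0, 0, 0],
)

```text
time_s: 36.9
position: [0.6312, 0.3076, 0.0817]
tool_rot: [[-0.995, 0.1, 0.001], [0.1, 0.995, -0.0], [-0.001, -0.0, -1.0]]
ft_force: [-3.2, -2.7, 7.1]
grip_width: 0.0185
gripper_force: 30.3
```

drive_tool(
  offset=[
    [0, 0, 0],
    [0, 0, 0],
    [0, 0, 0],
    [0, 0, 0],
    [0, 0, -0.3],
    [0, 0, -0.6],
    [0, 0, -0.8],
    [0, 0, -0.8],
    [0, 0, -0.8],
    [0, 0, 0],
  ],
  turn=[
    [0, 0, 0],
    [0, 0, 0],
    [0, 0, 0],
    [0, 0, 0],
    [0, 0, 0],
    [0, 0, 0],
    [0, 0, 0],
    [0, 0, 0],
    [0, 0, 0],
    [0, 0, 0],
  ],
  hand=[0.4, 0.4, 0.5, 0.5, 0.5, 0.5, 0.5, 0.6, 0.8, 1],
)

```text
time_s: 38.15
position: [0.6318, 0.3082, 0.2163]
tool_rot: [[-0.995, 0.099, 0.006], [0.099, 0.995, 0.002], [-0.006, 0.003, -1.0]]
ft_force: [0.5, -0.1, 0.2]
grip_width: 0.0836
gripper_force: 0.0
```

```bash
python3 -c "
from h import *
plan(.6314,.308,.082,174.3)
a=cv2.resize(get_image('wrist')[90:310,170:390],(400,400));b=cv2.resize(get_image('scene')[130:230,190:290],(400,400))
cv2.imwrite('pics/fin.png',np.hstack([a,b]))"
```

```text
t 38.15 p [0.6318 0.3082 0.2163] cur 174.3 turn z units 0.0 shift units [ 0.01  -0.006  3.358] F [ 0.5 -0.1  0.2] grip 0.0836 0.0 q6 -68 tilt [0.36 0.11]
```

View pics/fin.png

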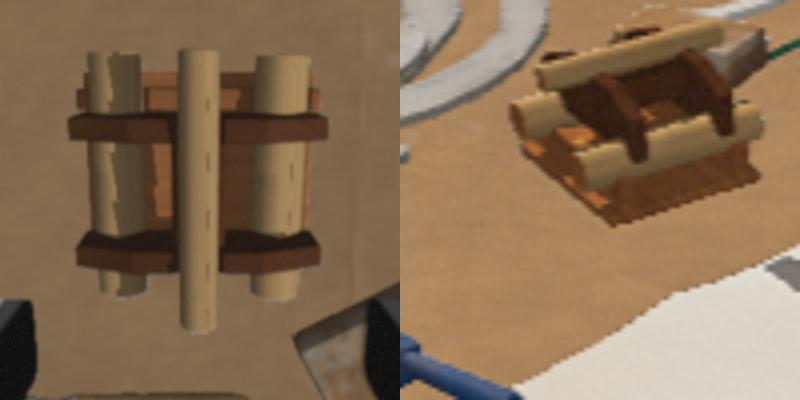

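```bash
python3 -c "
from h import *
ci=camera_info('wrist');a=np.radians(-5.7);ex=np.array([np.cos(a),np.sin(a),0]);ey=np.array([-np.sin(a),np.cos(a),0]);C=np.array([.6314,.308,0])
for n,y,z in (('slim',0,.096),('t1',.046,.051),('t2',-.046,.051)):
  for s in (-1,1):
    u=proj('wrist',C+ex*.07*s+ey*y+[0,0,z],ci)[0];print(n,s,((u-[170,90])*400/220).round(0))"
```

```text
slim -1 [199.  56.]
slim 1 [199. 342.]
t1 -1 [287.  57.]
t1 1 [278. 306.]
t2 -1 [111.  57.]
t2 1 [121. 306.]
```

```bash
python3 -c "
from h import *
ci=camera_info('wrist');a=np.radians(-5.7);ex=np.array([np.cos(a),np.sin(a),0]);ey=np.array([-np.sin(a),np.cos(a),0]);C=np.array([.6314,.308,0])
for n,x,y,z in (('base near',-.06,0,.01),('crail near',-.051,.07,.034),('spacer near out',-.04,.05,.084),('near in',-.028,.05,.084),('far in',.028,.05,.084),('far out',.04,.05,.084)):
    u=proj('wrist',C+ex*x+ey*y+[0,0,z],ci)[0];print(n,((u-[170,90])*400/220).round(0))
cv2.imwrite('pics/fin2.png',cv2.resize(get_image('wrist')[100:290,195:365],None,fx=3.1,fy=3.1,interpolation=cv2.INTER_CUBIC))
g=cv2.cvtColor(get_image('top'),cv2.COLOR_BGR2GRAY)"
```

```text
base near [199.  76.]
crail near [324.  93.]
spacer near out [304. 121.]
near in [302. 146.]
far in [297. 256.]
far out [296. 278.]
```

View pics/fin2.png

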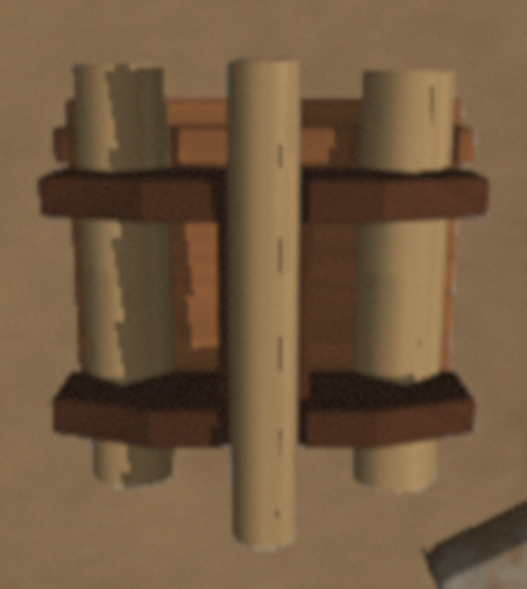

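The final picture shows the spacer's edges on prediction. The slim bar is in the top V at (265,60)–(265,540), and both thick bars are within about 2 mm of centre lengthwise. Handing in.

```bash
python3 -c "
from rig import *
print(env.close_job())"
```

```text
the job is handed in; nothing more can be done
None
```

The stack is built in the order asked and the job is handed in at about 38 s of robot time. By the last wrist image the spacer is square over both thick bars, and all three bars are within about 2–3 mm of centre lengthwise. The flat strips were not touched.

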